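# Collect the full screw boxes from the counting machine

## Robot

A 6-joint arm with a two-finger parallel gripper is mounted at the origin on the work surface. World frame = base frame: x ahead of the robot, y to its left, z up, the work surface at z = 0. Lengths are in m, angles in rad, forces in N, time in s.
With the tool pointing down it reaches from about 0.35 to 0.725 m from the base axis. Payload 4.3 kg.
Tool frame: the origin (TCP) lies midway between the tips of the shut fingers; the grasp point (between the pads) lies 19 mm behind it; z points along the fingers, y is the line along which they close (so a half turn about z gives the same grasp; the last joint's range is limited). The gripper opens to 85 mm and grips with 20 to 120 N. Pads are 22 mm wide; open, the fingers measure 114 mm over their backs; the gripper's body (76 mm by 85 mm) begins 54 mm behind the grasp point. The pads swing forward as they close: fully open they stand 13 mm farther back than shut.
Start: joints at [1.075, 0.377, 0.081, 1.274, 0, 1.46], TCP at [0.216, 0.533, 0.231] pointing down, gripper open.
Joint ranges: [-2.72, 2.72], [-0.84, 1.66], [-1.02, 1.22], [-1.77, 2.12], [-1.37, 1.28], [-3.14, 3.14]. Speed limits (rad/s): [2.57, 2.57, 3.14, 3.14, 3.14, 3.14].

## Interface

Orientations are given as a rotation vector (axis times angle).
In Python, from cell import manip gives the robot as it stands.
- The arm moves only by the tool drive_tool, never from a script. Its argument "deltas" is text: rows parted by semicolons, each of 5 numbers parted by spaces: the finger opening in mm, from 0 to 85.4, then the shift along the tool's x, y, z in units of 0.025 m (1.0 is 0.025 m), then the turn about the tool's z in units of pi rad (1.0 is pi rad). A call has 1 to 10 rows; each row shifts and turns the commanded pose from where the row before left it, along the tool's axes as they then stand; what a row does not reach is not made up. A row lasts 1/12 s, in which the tool goes at most 41.7 mm and 7.16 degrees, less where a joint would pass 70% of its speed; a pose out of reach is approached as far as the arm can. A call with a number of a shift or a turn outside -1 to 1 is refused whole. A call with a gripper value outside its range is refused whole. The fingers move at their own pace and stop on an object; "grip_force" is the grip in N (left out, the last holds). Time passes only in rows, so rows that do not move let the fingers close. It gives the time, the measured TCP pose, the force, the opening and the grip force at its end, in the units of the state.
- manip.read_state(): the state, without advancing time (a new reading comes with each control period).
- manip.camera(name): name is "side" or "top" or "wrist"; returns the picture (480x640x3 uint8, red, green, blue); there is no depth.
- manip.get_calibration(name): a dict with "fx", "fy", "cx", "cy" (pixels), "rvec" (rotation vector, rad) and "tvec" (3), from world to camera coordinates, as OpenCV has them; the wrist camera has in their place "mount" (4x4, takes a point from camera to tool coordinates, whose origin is the TCP and whose axes are the flange's). Camera axes: x right, y down, z forward; pixel columns grow to the right and rows downward; lengths in m; the calibration is good to about 2 mm. A picture is of the moment at which its call begins: read the wrist's pose just before it. get_calibration takes no time and is no camera call.
- manip.sign_off(): hands the job in; it is judged then, once.
Trained networks look in the newest picture that a camera, given by its name, has taken for a name from the list of things; names that differ only in an ending like _2 or _b are one class to them, and where a whole thing is asked for, a point or a joint stands for the part that bears it (a point fixed in the world has none). Each returns a list of dicts, best first, with "confidence" (0 to 1); they miss things now and then, are a little off and sometimes report something else, mostly with a low value. They report only what shows in the picture. A call takes as long as a camera call. They do not tell look-alikes from the thing itself.
- manip.find_in(camera, query): "location" ([column, row] as shares, 0 to 1, of the picture: columns of its width, rows of its height, amid what is visible of it).
- manip.landmark_of(camera, query): "location" ([column, row] as shares, 0 to 1, of the picture: columns of its width, rows of its height: a listed point, or the origin of a listed thing).
The state is a dict: "clock": time; "joint_positions": joint angles; "qvel": joint speeds; "tau": joint torques, N m; "tool_pos": TCP position; "tool_rot": TCP orientation; "force": force on the tool from outside, world axes, zero at the start; "wrist_torque": the same for the moment, N m; "width": finger opening in m; "finger_force": force on a finger pad.
Only numpy, scipy, OpenCV 4.12 (cv2) and the standard library are available. Lean on these libraries where they do the work, as an engineer would, in place of code of your own. Each camera call takes 0.05 s, during which the arm holds its last target. There are 200 camera calls.

## Task

The screw-counting machine has dropped three identical closed boxes into its steel catch tray, but it came up short on one or two of them, leaving them nearly empty. Feel the weight of each box: lay every full one lid up and flat on the floor of the blue tote, not stacked, and let every light one end up lid up and flat on the floor of the catch tray. Set the boxes down rather than dropping them, and do not disturb the jar, the screwdriver or the multimeter.

Things in the scene. Friction and masses are not known exactly. Their poses are not given: they have to be found in the camera images.
- box_a: closed screw box, grey plastic, orange lid with a blank white label on top, 66 mm long (its x) x 48 mm wide (its y) x 36 mm high (z); origin at the centre of its underside. The boxes look alike and cannot be opened; a full one weighs 300 to 450 g in all, a short-filled one 65 to 110 g, and which is which is only felt on lifting. The load inside can shift by 2 mm..
- box_b: closed screw box, grey plastic, orange lid with a blank white label on top, 66 mm long (its x) x 48 mm wide (its y) x 36 mm high (z); origin at the centre of its underside. The boxes look alike and cannot be opened; a full one weighs 300 to 450 g in all, a short-filled one 65 to 110 g, and which is which is only felt on lifting. The load inside can shift by 2 mm..
- box_c: closed screw box, grey plastic, orange lid with a blank white label on top, 66 mm long (its x) x 48 mm wide (its y) x 36 mm high (z); origin at the centre of its underside. The boxes look alike and cannot be opened; a full one weighs 300 to 450 g in all, a short-filled one 65 to 110 g, and which is which is only felt on lifting. The load inside can shift by 2 mm..
- tray_floor (a point): centre of the inner floor of the machine's fixed steel catch tray, 5 mm above the bench; inside 330 mm (x) x 150 mm (y), walls 5 mm thick, rim 35 mm above the bench. Its x runs along the tray, its -y points to the machine
- counter: fixed screw-counting machine with its catch tray; origin on the bench under the tray's centre. White body 306 (x) x 226 (y) x 214 mm high, centred 310 mm to -y of the origin, steel hopper on top to 284 mm. A steel chute 128 mm wide slopes down from 110 mm high at the machine (y = -197 mm) to 55 mm at the tray's rim (y = -85 mm), side rails included
- tote: fixed blue open tote, outside 240 mm (x) x 160 mm (y) x 60 mm high (a lip sticks out 9 mm at the rim); origin at the centre of its underside on the bench
- tote_floor (a point): centre of the tote's inner floor, 5 mm above the bench; inside 230 mm (x) x 150 mm (y), walls 5 mm thick; axes as the tote
- jar: bystander: glass jar with a red cap, 70 mm diameter, 85 mm high; origin at the centre of its underside
- screwdriver: bystander: red screwdriver lying on the bench, about 190 mm long along its x, 30 mm high at most; origin under its middle
- multimeter: bystander: green multimeter lying on its back, 150 mm (x) x 76 mm (y) x 40 mm high; origin at the centre of its underside
Things that resemble listed ones, but are neither listed nor needed, are in the scene too. What is shaped like the box_b but yellow is not meant.

How it is judged:
By the outcome, as a careful person would: the job done as asked, in the order asked, and still so for the second after the job is handed in, with the robot touching nothing.
It also fails if it takes over 72 s, if anything falls off the work surface, if the arm or the gripper's body presses on something with over 40 N, if the wrist force passes 120 N, or if a joint passes its speed limit or range.

## Working session

There is one attempt and no reset: what is moved stays moved. The work goes in short steps, Python scripts to look and compute and a tool call to move; the robot and the scene stay as the last step left them, time stands still between calls to the robot, and variables do not carry over. Pictures are saved under pics/ and viewed, at most 10 in all, crops included, and the job is handed in when it is done.

Besides the shell and the picture viewer there is one more tool, called after "Emit:" as a command line: name --argument value ..., lists and objects as JSON in quotes. drive_tool: Moves the arm, as the interface text tells. Shifts and turns lie within -1 to 1; 1 stands for 0.025 m of shift or pi rad of turn. Its arguments: {"type":"object","properties":{"deltas":{"type":"string"},"grip_force":{"type":"number"}},"required":["deltas"]}

```bash
mkdir -p pics; cat > h.py <<'E'
from cell import manip
import numpy as np, cv2
def cal(n):
    c=manip.get_calibration(n); K=np.array([[c['fx'],0,c['cx']],[0,c['fy'],c['cy']],[0,0,1]])
    if 'rvec' in c:
        return K,cv2.Rodrigues(np.array(c['rvec'],float))[0],np.array(c['tvec'],float).ravel()
    s=manip.read_state(); T=np.eye(4); T[:3,:3]=cv2.Rodrigues(np.array(s['tool_rot'],float))[0]; T[:3,3]=s['tool_pos']
    M=np.linalg.inv(T@np.array(c['mount'])); return K,M[:3,:3],M[:3,3]
def back(n,px,z):
    K,R,t=cal(n); d=R.T@np.linalg.solve(K,[px[0],px[1],1.]); o=-R.T@t
    return o+d*(z-o[2])/d[2]
def proj(n,P):
    K,R,t=cal(n); q=(R@np.atleast_2d(P).T).T+t; q=(K@q.T).T; return q[:,:2]/q[:,2:]
def snap(n,f):
    im=manip.camera(n); cv2.imwrite(f'pics/{f}.png',im[:,:,::-1]); return im
E
python3 - <<'E'
from h import *
print(manip.read_state())
for n in('top','side'):
    snap(n,n+'0')
    for q in ('box_a','tray_floor','tote_floor','jar','screwdriver','multimeter'):
        for d in manip.landmark_of(n,q):
            p=np.array(d['location'])*[640,480]; print(n,q,round(d['confidence'],2),p.round(),back(n,p,.005 if 'floor' in q or 'box' in q else 0).round(3))
E
```

```text
{'clock': 0.0, 'joint_positions': array([1.07468397e+00, 3.78058989e-01, 7.96249034e-02, 1.27438214e+00,
       1.40590785e-05, 1.46048686e+00]), 'qvel': array([-0.00023425,  0.00164192,  0.00019492,  0.00145194,  0.00028231,
       -0.00071369]), 'tau': array([ 3.29401728e-04, -4.63606560e+01,  2.69874376e+01,  2.08569726e-02,
       -1.58236580e-04,  1.21485908e-05]), 'tool_pos': array([0.21605906, 0.53216358, 0.2303628 ]), 'tool_rot': array([-6.02147877e-01, -3.08271630e+00,  3.02091873e-03]), 'force': array([ 0.78787165, -0.31011858,  0.51686453]), 'wrist_torque': array([ 0.0097234, -0.048638 ,  0.0225106]), 'finger_force': 0.0, 'width': 0.0850953724272327}
top box_a 0.97 [420. 276.] [ 0.513 -0.219  0.005]
top box_a 0.9 [422. 238.] [ 0.62  -0.226  0.005]
top box_a 0.82 [421. 311.] [ 0.42  -0.22   0.005]
top box_a 0.58 [459. 183.] [ 0.782 -0.333  0.005]
top tray_floor 0.94 [422. 273.] [ 0.52  -0.224  0.005]
top tote_floor 0.7 [250. 267.] [0.519 0.243 0.005]
top tote_floor 0.42 [424. 272.] [ 0.524 -0.231  0.005]
top jar 0.57 [185. 297.] [0.43  0.413 0.   ]
top screwdriver 0.72 [337. 280.] [0.494 0.006 0.   ]
top screwdriver 0.46 [420. 268.] [ 0.535 -0.222  0.   ]
top screwdriver 0.28 [418. 272.] [ 0.523 -0.215  0.   ]
top screwdriver 0.16 [249. 266.] [0.522 0.246 0.   ]
top multimeter 0.8 [301. 173.] [0.798 0.118 0.   ]
side box_a 0.97 [311. 173.] [ 0.627 -0.231  0.005]
side box_a 0.88 [256. 152.] [ 0.788 -0.321  0.005]
side box_a 0.84 [354. 179.] [ 0.517 -0.217  0.005]
side box_a 0.59 [391. 180.] [ 0.425 -0.223  0.005]
side tray_floor 0.82 [351. 179.] [ 0.526 -0.216  0.005]
side tray_floor 0.21 [312. 174.] [ 0.624 -0.225  0.005]
side tote_floor 0.85 [348. 319.] [0.518 0.241 0.005]
side tote_floor 0.54 [365. 237.] [0.489 0.009 0.005]
side jar 0.6 [399. 417.] [0.436 0.416 0.   ]
side screwdriver 0.81 [365. 236.] [0.489 0.001 0.   ]
side multimeter 0.84 [209. 260.] [0.803 0.111 0.   ]
```

```bash
python3 - <<'E'
import cv2
a=cv2.imread('pics/top0.png');cv2.imwrite('pics/top0c.png',cv2.resize(a[200:350,360:560],None,fx=4,fy=4,interpolation=cv2.INTER_CUBIC))
b=cv2.imread('pics/side0.png');cv2.imwrite('pics/side0c.png',cv2.resize(b[110:230,230:430],None,fx=4,fy=4,interpolation=cv2.INTER_CUBIC))
E
```

```text
(no output)
```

View pics/top0.png

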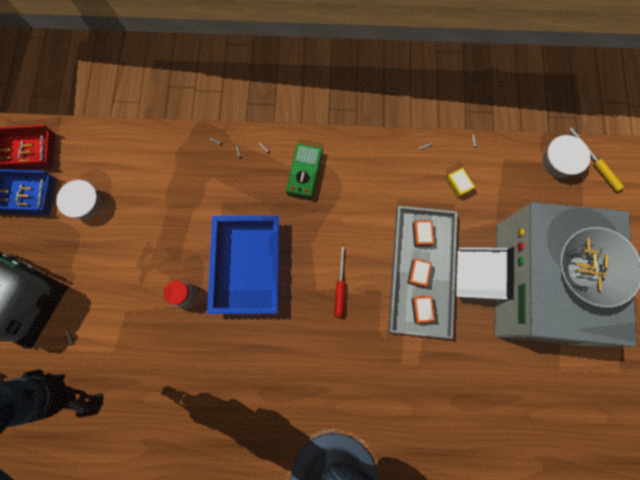

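View pics/top0c.png

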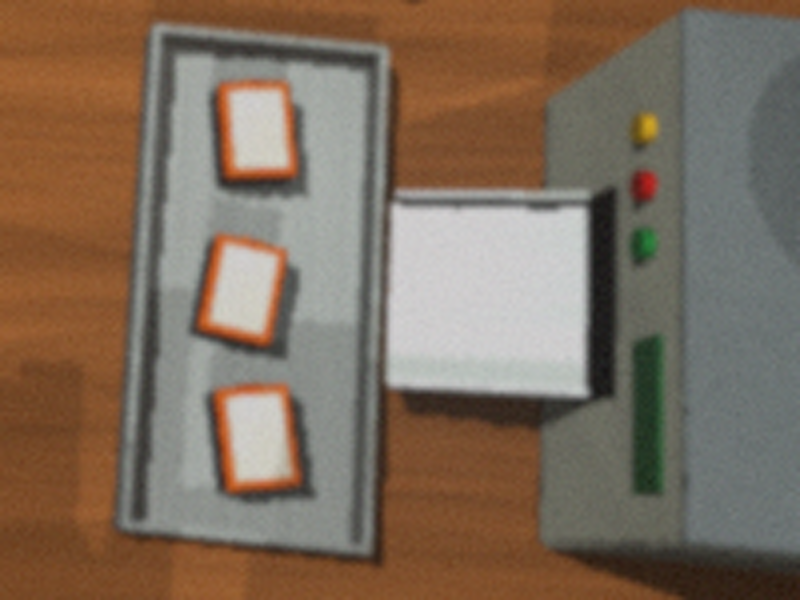

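View pics/side0c.png

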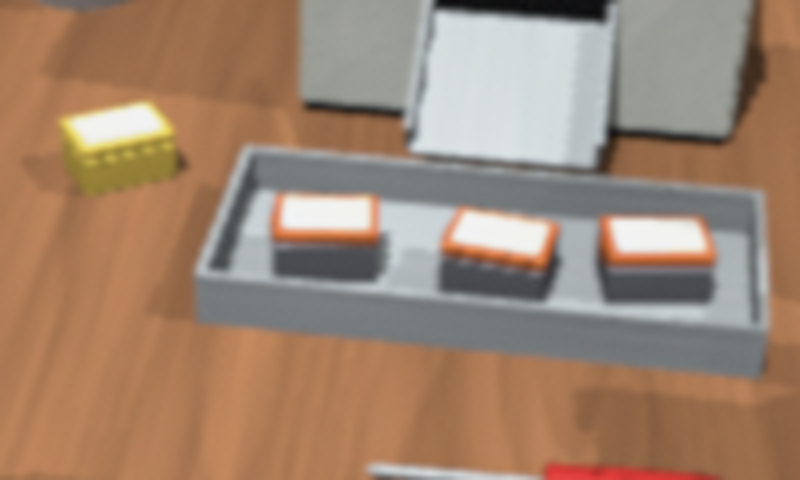

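The top view shows three boxes with orange lids in the steel tray, at px (425,232), (421,272) and (425,310). All are lid up, and these are the ones meant. The box at (461,182) is yellow and lies outside the tray, so it is the decoy; the enlarged crops confirm both points. The tote is at (245,266) and the screwdriver at (341,283).

```bash
cat >> h.py <<'E'
def lids(n,im,zt=.041,roi=None,minA=60):
    """orange-lid rectangles: centre xy, sizes, yaw of long side (deg)"""
    hsv=cv2.cvtColor(im,cv2.COLOR_RGB2HSV); m=cv2.inRange(hsv,(3,150,120),(18,255,255))
    if roi: k=np.zeros_like(m); k[roi[1]:roi[3],roi[0]:roi[2]]=255; m&=k
    out=[]
    for c in cv2.findContours(m,cv2.RETR_EXTERNAL,cv2.CHAIN_APPROX_NONE)[0]:
        c=cv2.convexHull(c)
        if cv2.contourArea(c)<minA: continue
        w=np.array([back(n,p[0],zt)[:2] for p in c],np.float32)*1000
        (x,y),(a,b),t=cv2.minAreaRect(w)
        if a<b: a,b,t=b,a,t+90
        out.append((round(x),round(y),round(a),round(b),round((t+90)%180-90,1)))
    return out
E
python3 - <<'E'
from h import *
im=cv2.imread('pics/top0.png')[:,:,::-1].copy()
print(lids('top',im,roi=(398,212,455,332)))
hsv=cv2.cvtColor(im,cv2.COLOR_RGB2HSV); m=cv2.inRange(hsv,(108,150,50),(125,255,255)); m[:,:200]=0;m[:,300:]=0
c=max(cv2.findContours(m,0,2)[0],key=cv2.contourArea)
w=np.array([back('top',p[0],.06)[:2] for p in c],np.float32); print('tote rim(258x178)',cv2.minAreaRect(w))
# tray outer rim corners, from crop
for u,v in((152,25),(388,48),(375,556),(120,530)): print(back('top',(360+u/4,200+v/4),.035).round(3))
E
```

```text
[(422, -219, 66, 48, 7.8), (517, -211, 64, 48, -11.9), (626, -222, 64, 49, 4.2)]
tote rim(258x178) ((0.5188882946968079, 0.2509111762046814), (0.25533023476600647, 0.17868565022945404), 2.3155460357666016)
[ 0.698 -0.154  0.035]
[ 0.688 -0.315  0.035]
[ 0.349 -0.297  0.035]
[ 0.359 -0.134  0.035]
```

Emit:
drive_tool --deltas "65 0 0 0 -0.0285; 65 0 0 0 -0.0285; 65 -0.3 -0.45 0 0; 65 -0.6 -0.9 0 0; 65 -0.6 -0.9 0 0; 65 -0.6 -0.9 0 0; 65 -0.6 -0.9 0 0; 65 -0.6 -0.9 0 0; 65 -0.6 -0.9 0 0; 65 -0.6 -0.9 0 0" --grip_force 50

```text
clock: 1.53
tool_pos: [0.2921, 0.3433, 0.2315]
tool_rot: [0.324, 3.124, 0.001]
force: [0.8, 0.3, -0.3]
width: 0.0646
finger_force: 0.0
```

Emit:
drive_tool --deltas "65 -0.6 -0.9 0 0; 65 -0.6 -0.9 0 0; 65 -0.6 -0.9 0 0; 65 -0.6 -0.9 0 0; 65 -0.6 -0.9 0 0; 65 -0.6 -0.9 0 0; 65 -0.6 -0.9 0 0; 65 -0.6 -0.9 0 0; 65 -0.6 -0.9 0 0; 65 -0.6 -0.9 0 0"

```text
clock: 2.37
tool_pos: [0.3928, 0.0922, 0.2316]
tool_rot: [0.324, 3.124, 0.0]
force: [0.9, 0.4, -0.3]
width: 0.0651
finger_force: 0.0
```

Emit:
drive_tool --deltas "65 -0.6 -0.9 0 0; 65 -0.6 -0.9 0 0; 65 -0.6 -0.9 0 0; 65 -0.6 -0.9 0 0; 65 -0.6 -0.9 0 0; 65 -0.6 -0.9 0 0; 65 -0.6 -0.9 0 0; 65 -0.6 -0.9 0 0; 65 -0.6 -0.9 0 0; 65 0 0 0 0"

```text
clock: 3.2
tool_pos: [0.485, -0.1366, 0.2312]
tool_rot: [0.33, 3.122, -0.004]
force: [0.5, -0.5, 0.1]
width: 0.0647
finger_force: 0.0
```

```bash
python3 - <<'E'
from h import *
im=snap('wrist','w1'); print(lids('wrist',im,minA=800)); print(proj('wrist',[[.517,-.211,.041],[.422,-.219,.041],[.626,-.222,.041]]).round())
E
```

```text
[(801, 11, 137, 50, 24.4), (715, -394, 136, 50, -48.5), (623, -216, 67, 48, 4.6), (515, -206, 66, 47, -11.7), (420, -214, 65, 48, 6.9), (510, -103, 635, 399, 78.0)]
[[254. 263.]
 [219. 169.]
 [270. 359.]]
```

View pics/w1.png

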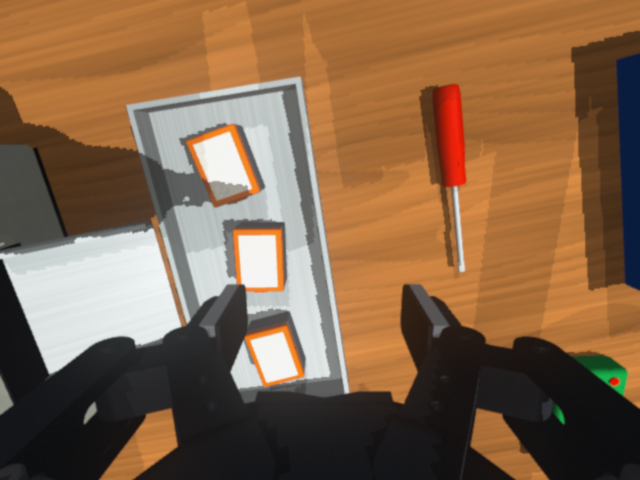

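The wrist view shows the three boxes at px (223,165), (259,260) and (275,352). It agrees with the top camera to within about 6 mm, and the widths and yaws match. I'll approach the middle box first.

Emit:
drive_tool --deltas "65 -0.45 -0.63 0.3 0; 65 -0.45 -0.63 0.7 0; 65 -0.45 -0.63 0.8 0; 65 -0.45 -0.63 0.8 0; 65 0 0 0.8 0; 65 0 0 0.8 0; 65 0 0 0.6 0; 65 0 0 0.4 0; 65 0 0 0.2 0; 65 0 0 0 0"

```text
clock: 4.08
tool_pos: [0.5134, -0.2023, 0.0955]
tool_rot: [-0.323, -3.123, -0.001]
force: [1.0, -0.1, -0.4]
width: 0.0654
finger_force: 0.0
```

```bash
python3 - <<'E'
from h import *
im=snap('wrist','w2'); print(manip.read_state()['tool_pos'],[l for l in lids('wrist',im,minA=800) if l[3]>40 and l[2]<75])
E
```

```text
[ 0.51406359 -0.20272415  0.09647359] [(518, -210, 66, 47, -11.8), (424, -218, 66, 47, 6.7)]
```

Emit:
drive_tool --deltas "65 -0.2 -0.25 0.3 0; 65 0 0 0.6 0; 65 0 0 0.6 0; 65 0 0 0.6 0; 65 0 0 0.6 0; 65 0 0 0.4 0; 65 0 0 0.2 0; 65 0 0 0.1 0; 65 0 0 0 0; 65 0 0 0 0"

```text
clock: 4.97
tool_pos: [0.5184, -0.2108, 0.012]
tool_rot: [0.324, 3.124, -0.001]
force: [0.3, 0.7, 0.0]
width: 0.0647
finger_force: 0.0
```

Emit:
drive_tool --deltas "40 0 0 0 0; 40 0 0 0 0; 40 0 0 0 0; 40 0 0 0 0; 40 0 0 0 0; 40 0 0 0 0"

```text
clock: 5.47
tool_pos: [0.5187, -0.2109, 0.0123]
tool_rot: [0.324, 3.123, -0.001]
force: [0.1, -1.0, 5.4]
width: 0.0472
finger_force: 53.0
```

Emit:
drive_tool --deltas "40 0 0 -0.2 0; 40 0 0 -0.5 0; 40 0 0 -0.5 0; 40 0 0 -0.4 0; 40 0 0 -0.2 0; 40 0 0 0 0; 40 0 0 0 0; 40 0 0 0 0; 40 0 0 0 0; 40 0 0 0 0"

```text
clock: 6.3
tool_pos: [0.5172, -0.2101, 0.0556]
tool_rot: [-0.324, -3.124, -0.001]
force: [0.0, 0.5, -0.3]
width: 0.0472
finger_force: 52.5
```

```bash
python3 - <<'E'
from h import *
for i in range(6): manip.camera('side'); s=manip.read_state(); print(s['force'].round(2),s['tau'].round(2),s['tool_pos'].round(4))
E
```

```text
[ 0.43 -0.7  -0.13] [ 0.000e+00 -4.703e+01  2.354e+01  1.000e-02  0.000e+00  0.000e+00] [ 0.5173 -0.2102  0.0557]
[-0.    0.14 -1.06] [ 0.000e+00 -4.699e+01  2.353e+01  1.000e-02 -0.000e+00 -0.000e+00] [ 0.5174 -0.2102  0.0558]
[ 0.37  0.58 -0.83] [ 0.000e+00 -4.696e+01  2.352e+01  1.000e-02 -0.000e+00 -0.000e+00] [ 0.5175 -0.2103  0.0559]
[ 0.55 -0.29 -0.2 ] [ 0.000e+00 -4.695e+01  2.352e+01  1.000e-02  0.000e+00  0.000e+00] [ 0.5176 -0.2103  0.056 ]
[ 1.27 -0.05 -0.48] [ 0.000e+00 -4.695e+01  2.353e+01  1.000e-02  0.000e+00  0.000e+00] [ 0.5177 -0.2103  0.0561]
[-0.76  0.64 -0.41] [ 0.000e+00 -4.695e+01  2.354e+01  1.000e-02 -0.000e+00 -0.000e+00] [ 0.5177 -0.2104  0.0562]
```

Box B weighs about 0.5 N, so it is light. I'll set it back down.

Emit:
drive_tool --deltas "40 0 0 0.3 0; 40 0 0 0.5 0; 40 0 0 0.4 0; 40 0 0 0.3 0; 40 0 0 0.15 0; 40 0 0 0.1 0; 40 0 0 0 0; 40 0 0 0 0; 40 0 0 0 0"

```text
clock: 7.35
tool_pos: [0.5181, -0.2105, 0.0127]
tool_rot: [0.324, 3.124, -0.0]
force: [0.5, 0.4, -0.5]
width: 0.0473
finger_force: 52.4
```

Emit:
drive_tool --deltas "65 0 0 0 0; 65 0 0 0 0; 65 0 0 0 0; 65 0 0 0 0; 65 0 0 -0.3 0; 65 0 0 -0.7 0; 65 0 0 -0.8 0; 65 0 0 -0.8 0; 65 0 0 -0.6 0; 65 0 0 0 0"

```text
clock: 8.18
tool_pos: [0.5202, -0.2117, 0.0966]
tool_rot: [0.323, 3.119, -0.004]
force: [-0.4, 0.8, 0.3]
width: 0.0649
finger_force: 0.0
```

Emit:
drive_tool --deltas "65 0 0 0 -0.035; 65 0 0 0 -0.035; 65 0 0 0 -0.034; 65 0.4 0.05 0 0; 65 0.8 0.1 0 0; 65 0.9 0 0 0; 65 0.9 0 0 0; 65 0.5 0 0 0; 65 0.27 0 0 0; 65 0 0 0 0"

```text
clock: 9.02
tool_pos: [0.4222, -0.2176, 0.0921]
tool_rot: [0.186, -3.135, -0.002]
force: [-0.2, -0.0, 0.8]
width: 0.0648
finger_force: 0.0
```

```bash
python3 - <<'E'
from h import *
for n in('wrist','top'):
  im=snap(n,n+'3'); print(manip.read_state()['tool_pos'],[l for l in lids(n,im,minA=60) if 70>l[3]>40 and l[2]<75])
E
```

```text
[ 0.42348723 -0.21792794  0.09236709] [(422, -219, 65, 46, 6.8)]
[ 0.42428932 -0.21814959  0.09254058] [(517, -211, 64, 49, -11.9), (626, -222, 64, 49, 3.8)]
```

Emit:
drive_tool --deltas "65 0.04 -0.03 0.3 0; 65 0 0 0.6 0; 65 0 0 0.6 0; 65 0 0 0.6 0; 65 0 0 0.6 0; 65 0 0 0.3 0; 65 0 0 0.15 0; 65 0 0 0.05 0; 65 0 0 0 0; 65 0 0 0 0"

```text
clock: 9.95
tool_pos: [0.4235, -0.2192, 0.0131]
tool_rot: [-0.189, 3.135, -0.001]
force: [-0.1, -0.8, 0.0]
width: 0.0648
finger_force: 0.0
```

Emit:
drive_tool --deltas "40 0 0 0 0; 40 0 0 0 0; 40 0 0 0 0; 40 0 0 0 0; 40 0 0 0 0; 40 0 0 0 0"

```text
clock: 10.45
tool_pos: [0.4236, -0.2193, 0.0135]
tool_rot: [-0.188, 3.134, -0.001]
force: [-1.2, 0.3, 7.0]
width: 0.0472
finger_force: 52.8
```

Emit:
drive_tool --deltas "40 0 0 -0.2 0; 40 0 0 -0.5 0; 40 0 0 -0.5 0; 40 0 0 -0.4 0; 40 0 0 -0.2 0; 40 0 0 0 0; 40 0 0 0 0; 40 0 0 0 0; 40 0 0 0 0; 40 0 0 0 0"

```text
clock: 11.28
tool_pos: [0.4223, -0.2184, 0.0568]
tool_rot: [0.188, -3.135, -0.002]
force: [0.6, 0.3, -3.3]
width: 0.047
finger_force: 52.3
```

```bash
python3 - <<'E'
from h import *
for i in range(5): manip.camera('side'); s=manip.read_state(); print(s['force'].round(2),s['tool_pos'].round(4))
E
```

```text
[ 0.98 -0.61 -3.33] [ 0.4224 -0.2185  0.057 ]
[ 0.06  0.32 -3.02] [ 0.4225 -0.2186  0.0571]
[ 0.2  -0.61 -2.97] [ 0.4226 -0.2187  0.0572]
[-0.08  0.68 -4.01] [ 0.4227 -0.2187  0.0573]
[ 0.26  0.1  -3.87] [ 0.4227 -0.2188  0.0574]
```

Box A weighs about 3.4 N, so it is full. I'll carry it to the tote.

Emit:
drive_tool --deltas "40 0 0 -0.3 0; 40 0 0 -0.6 0; 40 0 0 -0.7 0.026; 40 0 0 -0.7 0; 40 0 0.3 -0.6 0; 40 -0.1 0.6 -0.2 0; 40 -0.15 0.8 0 0; 40 -0.15 0.8 0 0; 40 -0.15 0.8 0 0; 40 -0.15 0.8 0 0"

```text
clock: 12.37
tool_pos: [0.4365, -0.1149, 0.1358]
tool_rot: [-0.06, 3.14, -0.0]
force: [-0.2, 0.1, -3.8]
width: 0.0471
finger_force: 52.4
```

Emit:
drive_tool --deltas "40 -0.15 0.8 0 0; 40 -0.15 0.8 0 0; 40 -0.15 0.8 0 0; 40 -0.15 0.8 0 0; 40 -0.15 0.8 0 0; 40 -0.15 0.8 0 0; 40 -0.15 0.8 0 0; 40 -0.15 0.8 0 0; 40 -0.15 0.8 0 0; 40 -0.15 0.8 0 0"

```text
clock: 13.2
tool_pos: [0.4663, 0.0866, 0.1357]
tool_rot: [-0.06, 3.14, 0.0]
force: [0.7, -0.3, -3.6]
width: 0.0471
finger_force: 52.4
```

Emit:
drive_tool --deltas "40 -0.15 0.8 0 0; 40 -0.02 0.8 0 0; 40 0 0.8 0 0; 40 0 0.8 0 0; 40 0 0.8 0 0; 40 0 0.8 0 0; 40 0 0.6 0 0; 40 0 0.3 0 0; 40 0 0 0 0; 40 0 0 0 0"

```text
clock: 14.03
tool_pos: [0.4649, 0.2278, 0.1352]
tool_rot: [-0.061, 3.141, -0.001]
force: [-0.5, 0.5, -3.6]
width: 0.0472
finger_force: 52.3
```

Emit:
drive_tool --deltas "40 0 0.4 0 0; 40 0 0.35 0.3 0; 40 0 0 0.6 0; 40 0 0 0.7 0; 40 0 0 0.7 0; 40 0 0 0.7 0; 40 0 0 0.6 0; 40 0 0 0.4 0; 40 0 0 0.2 0; 40 0 0 0.1 0"

```text
clock: 14.87
tool_pos: [0.4637, 0.2467, 0.0266]
tool_rot: [0.06, -3.14, 0.001]
force: [0.1, -0.6, -2.7]
width: 0.0474
finger_force: 52.4
```

Emit:
drive_tool --deltas "40 0 0 0.1 0; 40 0 0 0.1 0; 40 0 0 0.1 0; 40 0 0 0.05 0; 40 0 0 0 0; 40 0 0 0 0; 40 0 0 0 0"

```text
clock: 15.45
tool_pos: [0.4644, 0.2469, 0.0191]
tool_rot: [-0.06, 3.141, 0.0]
force: [0.3, -0.5, -3.3]
width: 0.047
finger_force: 52.4
```

Emit:
drive_tool --deltas "40 0 0 0.1 0; 40 0 0 0.06 0; 40 0 0 0.04 0; 40 0 0 0 0; 40 0 0 0 0; 40 0 0 0 0"

```text
clock: 15.95
tool_pos: [0.4643, 0.2469, 0.0138]
tool_rot: [0.06, -3.141, -0.0]
force: [-0.9, -0.1, -2.7]
width: 0.0472
finger_force: 52.5
```

Emit:
drive_tool --deltas "40 0 0 0.03 0; 40 0 0 0.02 0; 40 0 0 0 0; 40 0 0 0 0; 40 0 0 0 0"

```text
clock: 16.37
tool_pos: [0.4643, 0.2469, 0.0135]
tool_rot: [-0.06, 3.14, 0.0]
force: [-3.2, -0.1, 5.3]
width: 0.0469
finger_force: 53.4
```

It is touching the tote floor. I'll release it and go for box C.

Emit:
drive_tool --deltas "60 0 0 0 0; 60 0 0 0 0; 60 0 0 0 0; 65 0 0 0 0; 65 0 0 -0.3 0; 65 0 0 -0.8 0; 65 0 0 -1 0; 65 0 0 -1 0; 65 0 0 -1 0; 65 0 0 -0.8 0"

```text
clock: 17.2
tool_pos: [0.4648, 0.2471, 0.1376]
tool_rot: [-0.06, 3.139, 0.001]
force: [0.4, -0.1, 0.4]
width: 0.0648
finger_force: 0.0
```

```bash
python3 - <<'E'
from h import *
for n in('wrist','top'):
  im=snap(n,n+'4'); print(manip.read_state()['tool_pos'],[l for l in lids(n,im,minA=60) if 70>l[3]>40 and l[2]<75])
E
```

```text
[0.46704572 0.24794757 0.14131904] []
[0.46713282 0.24796929 0.13942685] [(517, -211, 64, 48, -11.4), (626, -222, 64, 49, 4.2), (1059, 466, 54, 42, 87.7)]
```

Emit:
drive_tool --deltas "65 0 0 0 -0.011; 65 -0.1 -0.4 0 0; 65 -0.2 -0.8 0 0; 65 -0.2 -0.8 0 0; 65 -0.2 -0.8 0 0; 65 -0.2 -0.8 0 0; 65 -0.2 -0.8 0 0; 65 -0.2 -0.8 0 0; 65 -0.2 -0.8 0 0; 65 -0.2 -0.8 0 0"

```text
clock: 18.13
tool_pos: [0.5185, 0.0786, 0.1341]
tool_rot: [0.112, -3.138, 0.0]
force: [0.8, -0.3, -0.1]
width: 0.0649
finger_force: 0.0
```

Emit:
drive_tool --deltas "65 -0.23 -0.8 0 0; 65 -0.23 -0.8 0 0; 65 -0.23 -0.8 0 0; 65 -0.23 -0.8 0 0; 65 -0.23 -0.8 0 0; 65 -0.23 -0.8 0 0; 65 -0.23 -0.8 0 0; 65 -0.23 -0.8 0 0; 65 -0.23 -0.8 0 0; 65 -0.23 -0.8 0 0"

```text
clock: 18.97
tool_pos: [0.5902, -0.1165, 0.1339]
tool_rot: [0.112, -3.138, -0.001]
force: [-0.3, 0.6, 0.3]
width: 0.0652
finger_force: 0.0
```

Emit:
drive_tool --deltas "65 -0.23 -0.8 0 0; 65 -0.23 -0.8 0 0; 65 -0.23 -0.8 0.2 0; 65 -0.23 -0.8 0.4 0; 65 0 -0.6 0.5 0; 65 0 -0.3 0.4 0; 65 0 0 0.2 0; 65 0 0 0 0; 65 0 0 0 0; 65 0 0 0 0"

```text
clock: 19.8
tool_pos: [0.6213, -0.2144, 0.093]
tool_rot: [-0.116, 3.139, 0.0]
force: [-0.0, 0.3, 0.3]
width: 0.0649
finger_force: 0.0
```

```bash
python3 - <<'E'
from h import *
for n in('wrist','top'):
  im=snap(n,n+'5'); print(manip.read_state()['tool_pos'],[l for l in lids(n,im,minA=60) if 70>l[3]>40 and l[2]<75])
E
```

```text
[ 0.62164568 -0.21452469  0.09334936] [(626, -221, 66, 47, 3.9), (519, -210, 67, 47, -11.7)]
[ 0.62180832 -0.21465711  0.09349362] [(461, 243, 61, 45, 1.0)]
```

Emit:
drive_tool --deltas "65 -0.14 -0.27 0.3 0; 65 0 0 0.6 0; 65 0 0 0.6 0; 65 0 0 0.6 0; 65 0 0 0.6 0; 65 0 0 0.3 0; 65 0 0 0.15 0; 65 0 0 0.07 0; 65 0 0 0 0; 65 0 0 0 0"

```text
clock: 20.73
tool_pos: [0.6261, -0.2222, 0.0129]
tool_rot: [-0.115, 3.138, -0.001]
force: [0.1, 0.2, -0.3]
width: 0.0649
finger_force: 0.0
```

Emit:
drive_tool --deltas "40 0 0 0 0; 40 0 0 0 0; 40 0 0 0 0; 40 0 0 0 0; 40 0 0 0 0; 40 0 0 0 0"

```text
clock: 21.23
tool_pos: [0.6263, -0.2222, 0.0133]
tool_rot: [-0.115, 3.137, -0.001]
force: [-0.9, 0.3, 6.4]
width: 0.0474
finger_force: 54.5
```

Emit:
drive_tool --deltas "40 0 0 -0.2 0; 40 0 0 -0.5 0; 40 0 0 -0.5 0; 40 0 0 -0.4 0; 40 0 0 -0.2 0; 40 0 0 0 0; 40 0 0 0 0; 40 0 0 0 0; 40 0 0 0 0; 40 0 0 0 0"

```text
clock: 22.07
tool_pos: [0.6247, -0.2217, 0.0561]
tool_rot: [0.114, -3.138, -0.001]
force: [0.1, -0.5, -3.4]
width: 0.047
finger_force: 53.6
```

```bash
python3 - <<'E'
from h import *
for i in range(5): manip.camera('side'); s=manip.read_state(); print(s['force'].round(2),s['tool_pos'].round(4))
E
```

```text
[ 0.29  1.06 -3.98] [ 0.6249 -0.2217  0.0563]
[ 0.17 -0.26 -3.21] [ 0.625  -0.2217  0.0565]
[-0.09 -0.93 -2.52] [ 0.6251 -0.2218  0.0566]
[ 0.27 -0.49 -3.96] [ 0.6252 -0.2219  0.0568]
[-0.06  0.61 -3.54] [ 0.6253 -0.2219  0.0569]
```

Box C is full as well, at about 3.4 N. It goes into the tote beside A.

Emit:
drive_tool --deltas "40 0 0 -0.3 0; 40 0 0 -0.6 0; 40 0 0 -0.7 0.011; 40 0 0 -0.7 0; 40 0 0.3 -0.6 0; 40 0.05 0.6 -0.25 0; 40 0.1 0.8 0 0; 40 0.1 0.8 0 0; 40 0.1 0.8 0 0; 40 0.1 0.8 0 0"

```text
clock: 23.15
tool_pos: [0.6094, -0.118, 0.1358]
tool_rot: [0.061, -3.141, -0.001]
force: [-0.4, -0.8, -4.0]
width: 0.0471
finger_force: 53.7
```

Emit:
drive_tool --deltas "40 0.1 0.8 0 0; 40 0.1 0.8 0 0; 40 0.1 0.8 0 0; 40 0.1 0.8 0 0; 40 0.1 0.8 0 0; 40 0.1 0.8 0 0; 40 0.1 0.8 0 0; 40 0.1 0.8 0 0; 40 0 0.8 0 0; 40 0 0.8 0 0"

```text
clock: 23.98
tool_pos: [0.5814, 0.081, 0.1358]
tool_rot: [0.061, -3.14, -0.001]
force: [1.1, 0.1, -4.1]
width: 0.0475
finger_force: 53.7
```

Emit:
drive_tool --deltas "40 0 0.8 0 0; 40 0 0.8 0 0; 40 0 0.8 0 0; 40 0 0.8 0 0; 40 0 0.8 0 0; 40 0 0.8 0 0; 40 0 0.8 0 0; 40 0 0.6 0 0; 40 0 0.3 0 0; 40 0 0 0 0"

```text
clock: 24.82
tool_pos: [0.5756, 0.2434, 0.1357]
tool_rot: [0.064, -3.141, -0.001]
force: [-0.0, 1.0, -3.4]
width: 0.0472
finger_force: 53.6
```

```bash
python3 - <<'E'
from h import *
im=snap('wrist','w6'); print(manip.read_state()['tool_pos'],[l for l in lids('wrist',im,minA=60) if 70>l[3]>40 and l[2]<75])
E
```

```text
[0.57587463 0.24199748 0.1356961 ] [(463, 247, 64, 46, 2.2)]
```

View pics/w6.png

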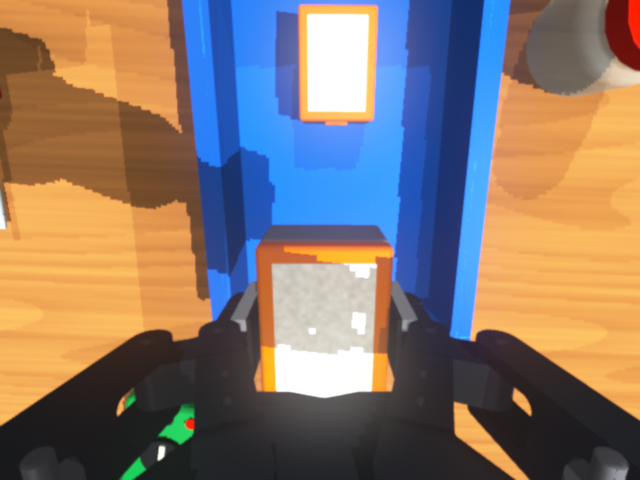

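The wrist view shows A flat and lid up in the tote at px (338,62). C is held level over free floor at px (325,320). I'll lower it.

Emit:
drive_tool --deltas "40 0 0.15 0.3 0; 40 0 0 0.6 0; 40 0 0 0.8 0; 40 0 0 0.8 0; 40 0 0 0.8 0; 40 0 0 0.6 0; 40 0 0 0.4 0; 40 0 0 0.2 0; 40 0 0 0.1 0; 40 0 0 0 0"

```text
clock: 25.7
tool_pos: [0.5763, 0.245, 0.0207]
tool_rot: [0.059, -3.141, -0.0]
force: [0.0, 0.2, -3.3]
width: 0.0471
finger_force: 53.7
```

Emit:
drive_tool --deltas "40 0 0 0.1 0; 40 0 0 0.06 0; 40 0 0 0.04 0; 40 0 0 0.03 0; 40 0 0 0.02 0; 40 0 0 0 0; 40 0 0 0 0; 40 0 0 0 0"

```text
clock: 26.37
tool_pos: [0.5762, 0.2454, 0.0147]
tool_rot: [-0.06, 3.141, 0.0]
force: [-0.3, 0.3, -3.6]
width: 0.0477
finger_force: 53.7
```

Emit:
drive_tool --deltas "40 0 0 0.03 0; 40 0 0 0.03 0; 40 0 0 0.02 0; 40 0 0 0 0; 40 0 0 0 0; 40 0 0 0 0"

```text
clock: 26.87
tool_pos: [0.5763, 0.2454, 0.0133]
tool_rot: [-0.06, 3.14, 0.0]
force: [-2.9, -1.7, 6.1]
width: 0.0467
finger_force: 54.6
```

Contact with the floor. I'll release, rise, back away toward -y and check the result.

Emit:
drive_tool --deltas "60 0 0 0 0; 60 0 0 0 0; 60 0 0 0 0; 65 0 0 0 0; 65 0 0 -0.3 0; 65 0 0 -0.8 0; 65 0 0 -1 0; 65 0 0 -1 0; 65 0 0 -1 0; 65 0 0 -1 0"

```text
clock: 27.7
tool_pos: [0.5761, 0.2453, 0.1418]
tool_rot: [-0.06, 3.141, 0.0]
force: [0.7, 0.1, -0.1]
width: 0.0649
finger_force: 0.0
```

Emit:
drive_tool --deltas "65 0.2 -0.4 -0.4 0; 65 0.3 -0.8 -0.4 0; 65 0.3 -0.8 0 0; 65 0.3 -0.8 0 0; 65 0.3 -0.8 0 0; 65 0.3 -0.8 0 0; 65 0.3 -0.8 0 0; 65 0.3 -0.8 0 0; 65 0.2 -0.4 0 0; 65 0 0 0 0"

```text
clock: 28.53
tool_pos: [0.5183, 0.081, 0.1597]
tool_rot: [0.055, -3.14, 0.001]
force: [-0.1, -0.6, -0.5]
width: 0.0649
finger_force: 0.0
```

```bash
python3 - <<'E'
from h import *
im=snap('side','s7'); cv2.imwrite('pics/s7c.png',cv2.resize(im[120:440,130:450,::-1],(600,600)))
im=snap('top','t7'); print([l for l in lids('top',im) if 70>l[3]>40 and l[2]<75])
E
```

```text
[(461, 244, 60, 44, 4.2), (517, -211, 64, 49, -11.9), (576, 242, 63, 45, 2.3), (921, -24, 58, 47, 49.4), (1053, 398, 73, 52, 88.1)]
```

View pics/s7c.png

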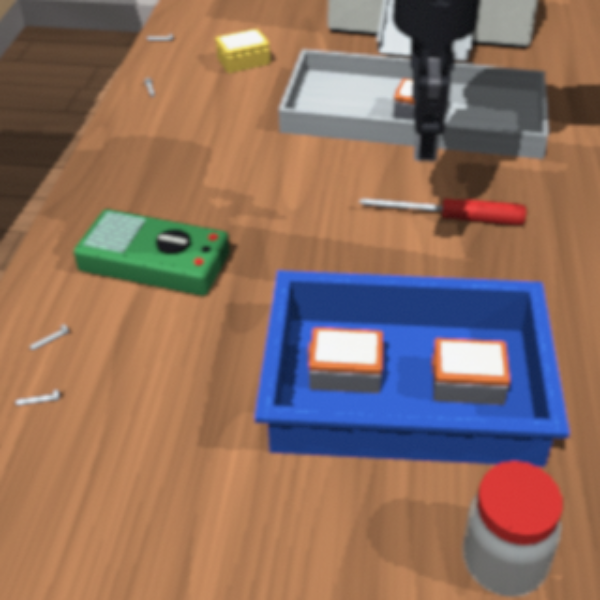

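View pics/t7.png

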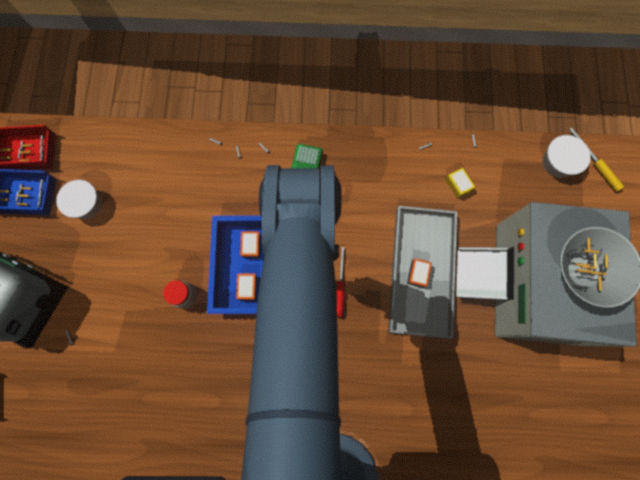

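The top view shows two boxes flat and lid up in the tote at px (250,243) and (247,286), and the light one flat in the tray at (421,272). The jar, screwdriver and multimeter are where they were.

```bash
python3 -c "
from cell import manip
print(manip.sign_off())"
```

```text
the job is handed in; nothing more can be done
None
```

I handed the job in at about 29 s: the two full boxes (A and C, about 3.4 N each) are lid up and flat on the tote floor, and the one light box (B, about 0.5 N) is lid up and flat on the tray floor; the sign-off call returned no verdict.

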